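# Pull the spent wing-grip filter cartridge from the solvent dock

## Robot

A 6-joint arm with a two-finger parallel gripper is mounted at the origin on the work surface. World frame = base frame: x ahead of the robot, y to its left, z up, the work surface at z = 0. Lengths are in mm, angles in rad, forces in N, time in s.
With the tool pointing down it reaches from about 350 to 975 mm from the base axis. Payload 17.4 kg.
Tool frame: the origin (TCP) lies on the mounting face of the last link; the fingertips stand 173 mm ahead of it and the grasp point (between the pads) lies 155 mm ahead of it (r.finger_overhang is the distance from the TCP to the fingertips, in mm); z points along the fingers, y is the line along which they close (so a half turn about z gives the same grasp; the last joint's range is limited). The gripper opens to 85 mm and grips with 20 to 120 N. Pads are 22 mm wide; open, the fingers measure 114 mm over their backs; the gripper's body (76 mm by 85 mm) begins 54 mm behind the grasp point. The pads swing forward as they close: fully open they stand 13 mm farther back than shut.
Start: joints at [-1.156, 0.116, 1.442, -0, 1.584, -0.038], TCP at [295.295, -606.989, 404.703] pointing down, gripper open.
Joint ranges: [-2.83, 2.83], [-0.83, 2.19], [0.07, 2.5], [-1.14, 4.28], [0.01, 3], [-2.97, 2.97]. Speed limits (rad/s): [1.89, 1.89, 2.22, 3.14, 3.14, 3.14].

## Interface

Orientations are given as a unit quaternion [w, x, y, z].
In Python, from workcell import r gives the robot as it stands. The module is installed in compiled form; this text tells all that it offers. Calls block until the motion is done:
- r.move_to(position, orientation): joint-space move of the TCP to a pose.
- r.move_linear(position, frame=None, v=150): straight line of the TCP; frame=None keeps the orientation; v is the mean speed in mm/s.
- r.move_j(angles): joint-space move.
- r.set_gripper(opening): finger opening in mm; the grip force is fixed at half the most; returns when the fingers have stopped.
- r.hold(seconds).
- r.ik(position, orientation): joint angles nearest the present ones, or None.
- r.state(): the state.
- r.camera(name): name is "side" or "top" or "wrist"; returns the picture (480x640x3 uint8, red, green, blue); there is no depth.
- r.camera_model(name): a dict with "vfov" (degrees; the focal length in pixels is half the picture's height over the tangent of half this angle, whatever the lens; pixels are square), "cx", "cy" (the principal point, pixels), "world_from_camera" (4x4, takes a point from camera to world coordinates). Camera axes: x right, y up, looking along -z (the intrinsics and any distortion apply to the point x, -y, -z); pixel columns grow to the right and rows downward; lengths in mm; the calibration is good to about 2 mm. A picture is of the moment at which its call begins: read the wrist's pose just before it. camera_model takes no time and is no camera call; for the wrist camera it gives the pose at the moment of the call.
A pose or a line that the arm cannot do raises r.Unreachable and nothing moves.
- r.job_done(): hands the job in; it is judged then, once.
The state is a dict: "t": time; "joints": joint angles; "joint_velocities": joint speeds; "joint_efforts": joint torques, N m; "eef_pos": TCP position; "ee_rot": TCP orientation; "force": force on the tool from outside, world axes, zero at the start; "moment": the same for the moment, N m; "finger_gap": finger opening in mm; "grip_force": force on a finger pad.
Only numpy, scipy, OpenCV 4.12 (cv2) and the standard library are available. Lean on these libraries where they do the work, as an engineer would, in place of code of your own. Each camera call takes 0.05 s, during which the arm holds its last target. There are 200 camera calls.

## Task

One of the three filter cartridges clicked into the white dock is spent: the one with the flat wing grip. Pull it straight up against its click until it is out, lower it into the empty aluminium tray and let go there, standing or lying; do not drop it in from a height. Leave the two round-headed cartridges seated.

Things in the scene. Friction and masses are not known exactly. Their poses are not given: they have to be found in the camera images.
- wing_cartridge: Spent cartridge, 60-130 g, in any of the white dock's 3 sockets. Flat upright grey wing grip 14 mm thick (x), 34 wide (y), 40 high, on a steel collar 36 mm across, 8 thick, resting on the dock. Origin: collar's underside, on the axis, 45 mm above the bench when seated; wing top 48 mm above it; z up, y along the dock's row. Plug 28 mm long below; detent lets go within 7 mm of lift at 8-18 N.
- round_cartridge_a: Good cartridge, to stay seated in its own socket. Grey round head 28 mm across, 40 high; collar, origin, axes and heights as the wing cartridge. The dock is a white block fixed to the bench, 84 x 240 mm, 45 high, with three sockets 75 mm apart in a row along its length. All plugs are 22 mm square with 0.75 mm play all round, clear of the socket after 28 mm of lift.
- round_cartridge_b: The other good cartridge, same shape as round_cartridge_a, in the remaining socket, to stay seated. Origin and axes as the wing cartridge.
- tray: Shallow empty aluminium tray, open on top, fixed to the bench: outside 150 mm (x) x 200 mm (y) x 30 mm high, walls and floor 4 to 5 mm thick. The origin is the centre of its underside, on the bench; z up. It stands to one side of the dock, left or right.
There are look-alikes about, which are no part of the job. Leave any orange, pink or red look-alike of the wing_cartridge alone.

How it is judged:
By the outcome, as a careful person would: the job done as asked, in the order asked, and still so for the second after the job is handed in, with the robot touching nothing.
It also fails if it takes over 40 s, if anything falls off the work surface, if the arm or the gripper's body presses on something with over 40 N, if the wrist force passes 120 N, or if a joint passes its speed limit or range.

## Working session

There is one attempt and no reset: what is moved stays moved. The work goes in short steps, each a Python script; the robot and the scene stay as the last script left them, time stands still between calls to the robot, and variables do not carry over. Pictures are saved under pics/ and viewed, at most 10 in all, crops included, and the job is handed in when it is done.

```bash
mkdir -p pics
python3 - <<'E'
from workcell import r
import cv2
for n in("top","side"):
    cv2.imwrite(f"pics/{n}.png",cv2.cvtColor(r.camera(n),cv2.COLOR_RGB2BGR)); print(n,r.camera_model(n))
print(r.state())
E
```

```text
top {'vfov': 44.34985981679618, 'cx': 323.0916365097515, 'cy': 242.81566470940567, 'world_from_camera': array([[-8.91684696e-04,  9.95897956e-01, -9.04790919e-02,
         3.66241152e+02],
       [-9.99999570e-01, -9.11153289e-04, -1.73867644e-04,
         3.96724800e+01],
       [-2.55594754e-04,  9.04788980e-02,  9.95898340e-01,
         1.34593173e+03],
       [ 0.00000000e+00,  0.00000000e+00,  0.00000000e+00,
         1.00000000e+00]])}
side {'vfov': 53.47381502132698, 'cx': 322.0718031239398, 'cy': 243.89043621268442, 'world_from_camera': array([[-7.88753888e-01,  3.18468104e-01, -5.25780725e-01,
         1.89956492e+01],
       [-6.14709018e-01, -4.09134684e-01,  6.74345338e-01,
         6.14550743e+02],
       [-3.57649990e-04,  8.55094660e-01,  5.18471787e-01,
         5.23173291e+02],
       [ 0.00000000e+00,  0.00000000e+00,  0.00000000e+00,
         1.00000000e+00]])}
{'t': 0.1, 'joints': array([-1.15581023e+00,  1.16429003e-01,  1.44218820e+00, -4.21036093e-06,
        1.58399910e+00, -3.77971977e-02]), 'joint_velocities': array([ 0.00146747,  0.00050206, -0.00171974,  0.00037016,  0.00122497,
        0.00279096]), 'joint_efforts': array([ 1.64901427e-03, -7.33669281e+01, -6.33788538e+01,  1.14830327e-04,
        5.27951983e-03, -5.95814026e-05]), 'eef_pos': array([ 295.28942478, -606.99442573,  404.04835917]), 'ee_rot': array([-5.02355796e-04,  9.74482556e-01,  2.24462659e-01, -9.80239891e-05]), 'force': array([-0.41614386, -0.61257398,  0.20469959]), 'moment': array([-0.02367051, -0.02375146,  0.01423765]), 'grip_force': 0.0, 'finger_gap': 85.28664954031849}
```

View pics/top.png

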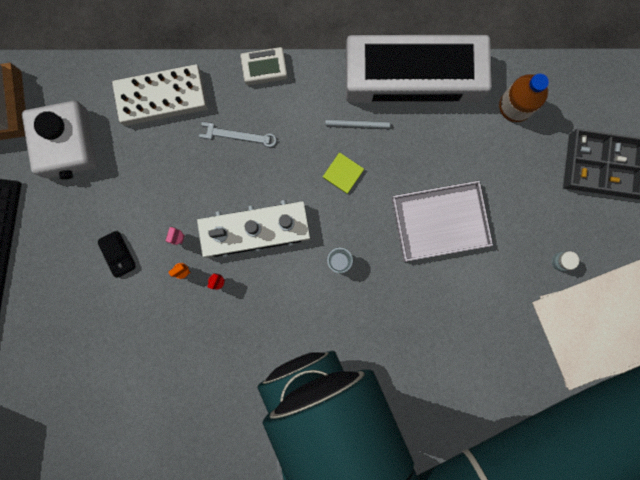

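View pics/side.png

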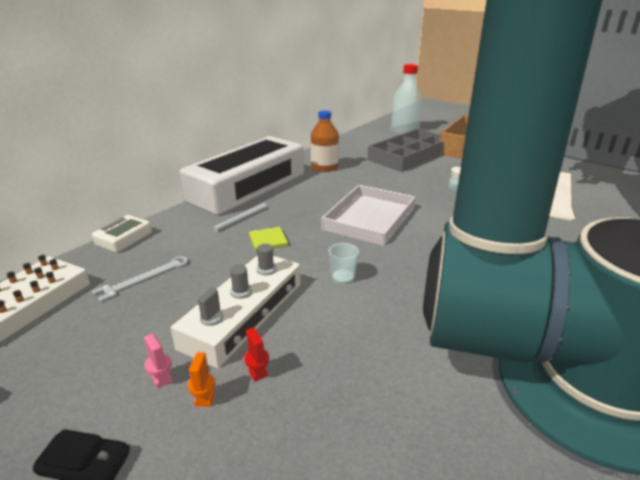

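Candidates (top view): the grey heads in the dock at (218,232), (252,227) and (286,222), and the look-alikes pink (174,236), orange (179,270) and red (216,281). In the side view the flat grip is at (209,305), nearest the look-alikes, which is top (218,232). I choose that one. The tray is at top (445,222). Next I measure and check with a close wrist view.

```bash
cat > h.py <<'E'
from workcell import r
import cv2, numpy as np
from scipy.spatial.transform import Rotation as R
def ray(uv,m,z):
    f=240/np.tan(np.radians(m["vfov"]/2)); T=m["world_from_camera"]
    d=T[:3,:3]@np.array([(uv[0]-m["cx"])/f,-(uv[1]-m["cy"])/f,-1]); o=T[:3,3]
    return (o+d*(z-o[2])/d[2])[:2]
def proj(p,m):
    f=240/np.tan(np.radians(m["vfov"]/2)); c=np.linalg.inv(m["world_from_camera"])@np.append(p,1)
    return np.array([m["cx"]-f*c[0]/c[2],m["cy"]+f*c[1]/c[2]])
def quat(yaw): # tool down, tool y axis at world angle yaw
    y=np.array([np.cos(yaw),np.sin(yaw),0]); z=np.array([0,0,-1.])
    q=R.from_matrix(np.c_[np.cross(y,z),y,z]).as_quat(); return q[[3,0,1,2]]
def save(n,im): cv2.imwrite(f"pics/{n}.png",cv2.cvtColor(im,cv2.COLOR_RGB2BGR))
E
cat > a.py <<'E'
from h import *
im=cv2.imread("pics/top.png"); m=r.camera_model("top")
hsv=cv2.cvtColor(im,cv2.COLOR_BGR2HSV)
mask=((hsv[...,2]>170)&(hsv[...,1]<60)).astype(np.uint8)
for box,z in(((190,190,320,265),45),((385,175,500,270),30)):
    k=np.zeros_like(mask); x0,y0,x1,y1=box; k[y0:y1,x0:x1]=mask[y0:y1,x0:x1]
    c=max(cv2.findContours(k,cv2.RETR_EXTERNAL,cv2.CHAIN_APPROX_NONE)[0],key=cv2.contourArea)
    P=np.array([ray(p[0],m,z) for p in c],np.float32); rect=cv2.minAreaRect(P); print(rect,cv2.boxPoints(rect).round(0).tolist())
w=ray((217,231),m,93); print(w, [ray(p,m,93) for p in((252,226),(286,221))])
s=r.state(); 
for a in (np.radians(-9),np.radians(171)):
    print(a,r.ik([w[0],w[1],330],quat(a)))
E
python3 a.py
```

```text
((520.8480834960938, 196.86924743652344), (90.98802185058594, 239.15939331054688), 9.780879020690918) [[456.0, 307.0], [496.0, 71.0], [586.0, 87.0], [545.0, 322.0]]
((528.24951171875, -228.84933471679688), (130.53131103515625, 178.42440795898438), 10.144087791442871) [[448.0, -153.0], [480.0, -328.0], [608.0, -305.0], [577.0, -130.0]]
[505.67632435 266.96475275] [array([516.38219948, 192.15070411]), array([527.10630291, 119.3669733 ])]
-0.15707963267948966 [ 4.41136658e-01 -7.88809977e-02  1.76061069e+00 -4.44089210e-16
  1.45986297e+00  5.98216290e-01]
2.9845130209103035 [ 4.41136658e-01 -7.88809977e-02  1.76061069e+00 -4.44089210e-16
  1.45986297e+00 -2.54337636e+00]
```

Run:
```python
from h import *
for a in(np.radians(9),): q=quat(a); print(r.ik([506,267,380],q))
r.move_to([506,267,380],q)
m=r.camera_model("wrist"); save("w1",r.camera("wrist")); np.save("w1.npy",m,allow_pickle=True)
print(m, proj([506,267,93],m), r.state()["t"],r.state()["joints"])
```

```text
[ 4.40950629e-01 -1.00743908e-01  1.69943490e+00 -4.44089210e-16
  1.54290167e+00  2.83870996e-01]
{'vfov': 66.25702963008172, 'cx': 322.9475735256429, 'cy': 236.78687427142677, 'world_from_camera': array([[ 9.87915459e-01, -1.47874198e-01, -4.64356302e-02,
         4.94262381e+02],
       [ 1.54990286e-01,  9.40527937e-01,  3.02299870e-01,
         3.44776383e+02],
       [-1.02834337e-03, -3.05843786e-01,  9.52081152e-01,
         3.48205236e+02],
       [ 0.00000000e+00,  0.00000000e+00,  0.00000000e+00,
         1.00000000e+00]])} [322.67713217 232.42611557] 3.3 [ 4.40094559e-01 -1.00589824e-01  1.69928800e+00 -8.25998828e-05
  1.54288874e+00  2.83842401e-01]
```

View pics/w1.png

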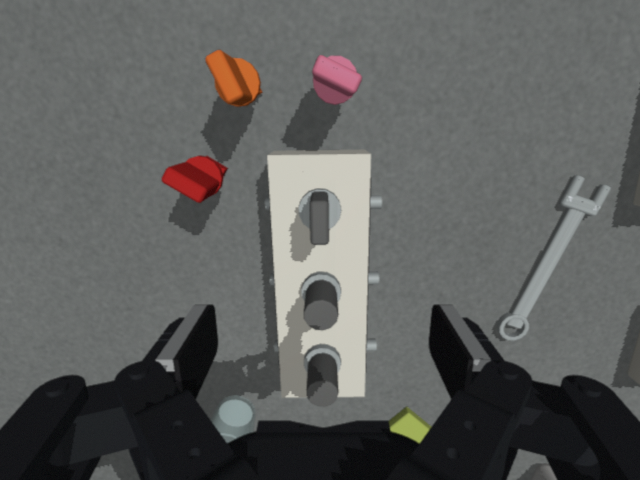

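The wrist view confirms it: flat grey wing at (319,218) in the dock, and round heads at (321,303) and (322,382). I crop close on the wing to measure its top face.

Run:
```python
from h import *
im=cv2.imread("pics/w1.png"); m=np.load("w1.npy",allow_pickle=True).item()
c=im[170:270,270:370]; cv2.imwrite("pics/w1c.png",cv2.resize(c,None,fx=6,fy=6,interpolation=cv2.INTER_CUBIC))
for uv in((311,218),(328,218),(319,217),(319,243)): print(uv,ray(uv,m,93))
ends=[(w:=ray(uv,m,45)) for uv in((268,155),(371,153),(281,397),(365,397))]; print(np.round(ends,1))
```

```text
(311, 218) [496.0522214  276.39391192]
(328, 218) [508.09543441 278.2866985 ]
(319, 217) [501.60740815 278.01649765]
(319, 243) [504.59277923 258.57087973]
[[454.4 310.2]
 [536.3 324.7]
 [493.6  74.5]
 [577.1  87.7]]
```

View pics/w1c.png

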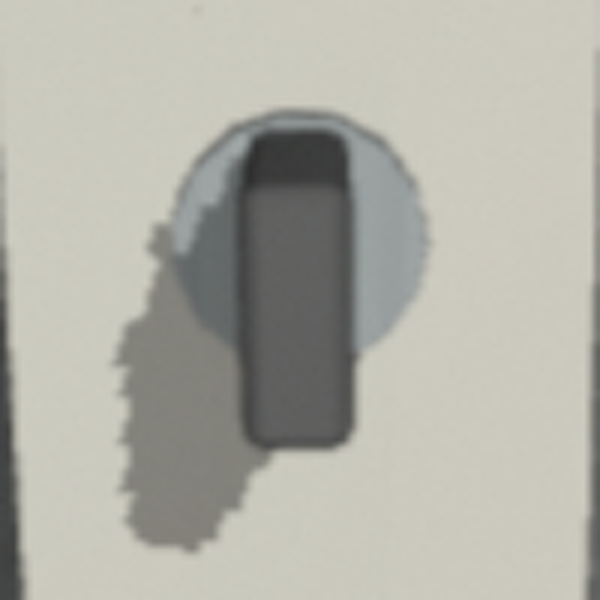

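Run:
```python
from h import *
m=np.load("w1.npy",allow_pickle=True).item()
x,y=ray((319.6,222.7),m,93); print(x,y); q=quat(np.radians(9.6))
r.set_gripper(60)
r.move_to([x,y,330],q); r.move_linear([x,y,231],v=120)
r.set_gripper(0); r.hold(.2)
s=r.state(); print(s["t"],s["finger_gap"],s["grip_force"],s["force"],s["eef_pos"])
r.move_linear([x,y,241],v=25); s=r.state(); print(s["force"],s["finger_gap"])
r.move_linear([x,y,275],v=60); r.move_linear([x,y,360],v=150)
s=r.state(); print(s["t"],s["force"],s["finger_gap"],s["grip_force"],s["eef_pos"])
save("w2",r.camera("wrist")); save("s2",r.camera("side"))
a=np.hstack([cv2.imread("pics/w2.png")[:,120:520],cv2.imread("pics/s2.png")[:,:400]]); cv2.imwrite("pics/v2.png",a)
```

```text
502.67720692555974 273.8951761334921
5.65 13.015315003531278 59.05003488063812 [-0.25387232 -0.33339058  5.6103219 ] [502.78644448 273.95974503 231.46671916]
[-0.42590992 -1.10801041  2.26184163] 12.946902157621212
7.6333 [ 0.41904245 -0.64525028 -0.83524703] 13.277618284945467 60.88190317153931 [502.57100647 273.83509217 358.86895719]
```

View pics/v2.png

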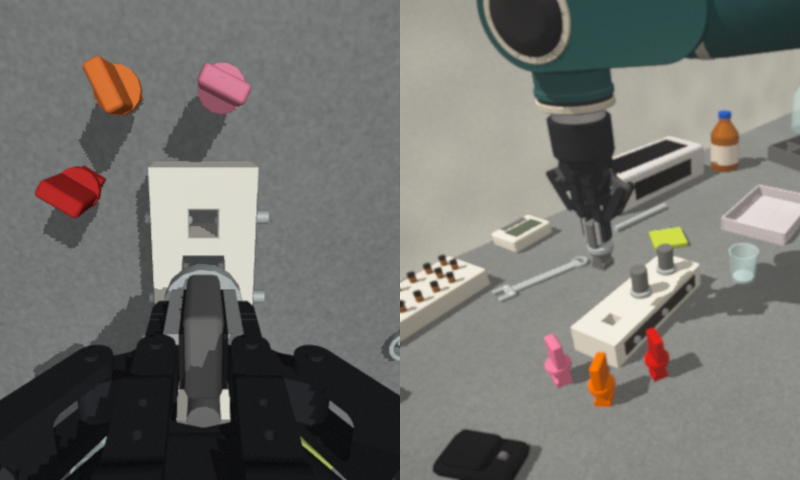

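The cartridge is out and held, its socket is empty (left panel, (204,223)), and both round ones are still seated (right panel, (640,280) and (665,258)). On to the tray, with a guarded descent.

Run:
```python
from h import *
x,y=528,-229; q=quat(np.radians(9.6))
r.move_to([x,y,360],q); r.hold(.2); r.move_linear([x,y,236],v=120); r.hold(.3)
f0=r.state()["force"][2]; z=236
while z>214:
    z-=1; r.move_linear([x,y,z],v=20); s=r.state()
    if s["force"][2]-f0>4: break
r.hold(.2); s=r.state(); print(z,f0,s["t"],s["force"],s["finger_gap"],s["eef_pos"])
save("w3",r.camera("wrist")); save("s3",r.camera("side"))
a=np.hstack([cv2.imread("pics/w3.png")[:,120:520],cv2.imread("pics/s3.png")[:,200:600]]); cv2.imwrite("pics/v3.png",a)
```

```text
218 -1.02528240470676 15.9417 [0.12107738 0.36823026 4.69153777] 13.278137259738845 [ 528.13997426 -229.09356009  218.46560586]
```

View pics/v3.png

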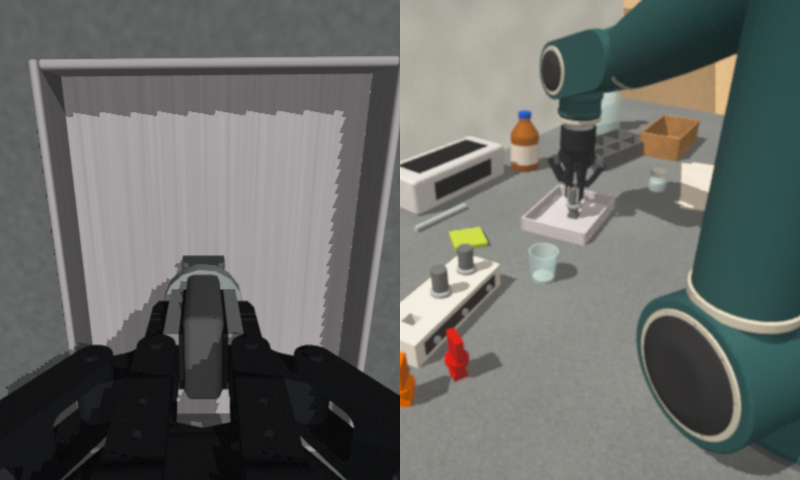

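The cartridge stands on the tray floor, well inside the walls (left panel, collar at (203,280)), and contact came at the expected height. I release and retreat straight up.

Run:
```python
from h import *
r.set_gripper(60); r.hold(.3); r.move_linear([528,-229,400],v=120); r.hold(.5)
s=r.state(); print(s["t"],s["force"],s["finger_gap"])
save("w4",r.camera("wrist")); save("s4",r.camera("side"))
a=np.hstack([cv2.imread("pics/w4.png")[:,120:520],cv2.imread("pics/s4.png")[:,200:600]]); cv2.imwrite("pics/v4.png",a)
```

```text
19.0167 [-0.15783862 -0.23809429 -0.2638    ] 60.237596877595195
```

View pics/v4.png

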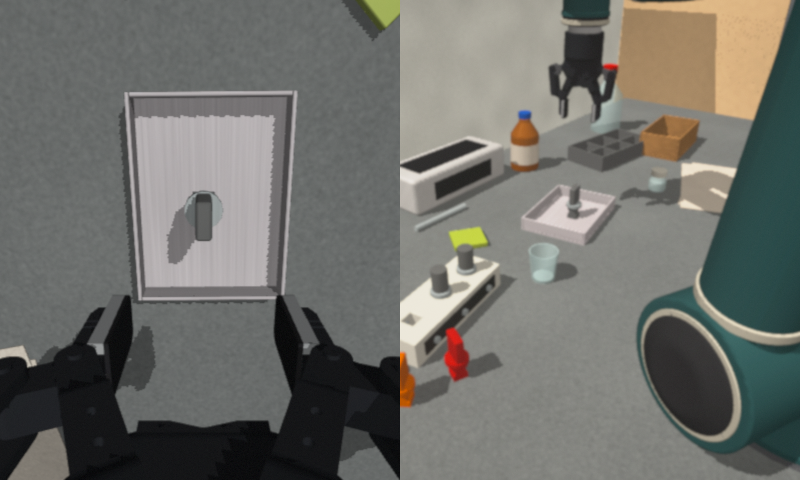

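The cartridge stands alone in the middle of the tray (left panel, (203,215)), both round cartridges are seated, and the arm is clear.

```bash
python3 -c "from workcell import r; print(r.job_done())"
```

```text
the job is handed in; nothing more can be done
None
```

The job is handed in: the spent wing cartridge stands released in the aluminium tray, and both round-headed cartridges are still seated in the dock (about 19 s of the 40 s used).

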